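Unlatch the tantalus and put the pipette away

ROBOT

A 6-joint arm with a two-finger parallel gripper is mounted at the origin on the work surface. World frame = base frame: x ahead of the robot, y to its left, z up, the work surface at z = 0. Lengths are in m, angles in rad, forces in N, time in s.
With the tool pointing down it reaches from about 0.3 to 0.875 m from the base axis. Payload 6.4 kg.
Tool frame: the origin (TCP) lies midway between the tips of the shut fingers; the grasp point (between the pads) lies 19 mm behind it; x points along the fingers, y is the direction in which the jaws open and shut, and the axes are right-handed (so a half turn about x gives the same grasp; the last joint's range is limited). The gripper opens to 85 mm and grips with 20 to 120 N. Pads are 22 mm wide; open, the fingers measure 114 mm over their backs; the gripper's body (76 mm by 85 mm) begins 54 mm behind the grasp point. The pads swing forward as they close: fully open they stand 13 mm farther back than shut.
Start: joints at [-1.381, 0.181, 1.607, -0, 1.354, -0.206], TCP at [0.222, -0.531, 0.201] pointing down, gripper open.
Joint ranges: [-2.99, 2.99], [-0.89, 2.07], [0.3, 2.58], [-1.14, 4.28], [0, 2.63], [-3.12, 3.12]. Speed limits (rad/s): [2.57, 2.57, 3.01, 3.14, 3.14, 3.14].

INTERFACE

Orientations are given as a unit quaternion [w, x, y, z].
In Python, from bench import ctrl gives the robot as it stands.
- The arm moves only by the tool step_arm, never from a script. Its argument "motion" is a list of rows, each a list of 7 numbers: the shift along the tool's x, y, z in mm, then the turn, a rotation vector about the tool's x, y, z in degrees, then the closure in counts, from 0 (fully open) to 255 (shut). In form: [[tx, ty, tz, rx, ry, rz, hand], ...]. A call has 1 to 10 rows; each row is the pose to reach, as a shift and turn from the pose commanded when the call began, along the tool's axes at that moment; what a row does not reach only later rows make up. A row lasts 1/8 s, in which the tool goes at most 62.5 mm and 10.7 degrees, less where a joint would pass 70% of its speed; a pose out of reach is approached as far as the arm can. A call with a gripper value outside its range is refused whole. The fingers move at their own pace and stop on an object; the grip force is fixed at half the most. Time passes only in rows, so rows that repeat a pose let the fingers close. It gives the time, the measured TCP pose, the force and the opening at its end, in the units of the state.
- ctrl.get_obs(): the state, without advancing time (a new reading comes with each control period).
- ctrl.camera(name): name is "side" or "top" or "wrist"; returns (picture, depth): 420x560x3 uint8, red, green, blue; 420x560 float32, m along the optical axis (not along the pixel's ray), 0 where there is no reading.
- ctrl.camera_info(name): a dict with "fx", "fy", "cx", "cy" (pixels), "T" (4x4, takes a point from camera to world coordinates); the wrist camera has in their place "hand_eye" (4x4, takes a point from camera to tool coordinates, whose origin is the TCP and whose axes are the tool frame's). Camera axes: x right, y down, z forward; pixel columns grow to the right and rows downward; lengths in m; the calibration is good to about 2 mm. A picture is of the moment at which its call begins: read the wrist's pose just before it. camera_info takes no time and is no camera call.
- ctrl.hand_in(): hands the job in, once; it reports no verdict.
The state is a dict: "time_s": time; "q": joint angles; "dq": joint speeds; "joint_efforts": joint torques, N m; "eef_pos": TCP position; "eef_rot": TCP orientation; "wrist_force": force on the tool from outside, world axes, zero at the start; "torque": the same for the moment, N m; "opening": opening from 0.0 (shut) to 1.0 (fully open).
Only numpy, scipy, OpenCV 4.12 (cv2) and the standard library are available. Lean on these libraries where they do the work, as an engineer would, in place of code of your own. Each camera call takes 0.05 s, during which the arm holds its last target. There are 200 camera calls.

TASK

Open the wooden tantalus: turn the keeper on its lock rail out of the sprung bolt's way, then draw the bolt so that the lid rises. Take the glass pipette from its steel stand and lay it lengthwise on the floor of the long cork-lined well next to the lock rail, without dropping it; the well is deep and only lets in an upright hand, so you will have to rest the pipette somewhere on the way, leaning in the bowl for instance, and take it again across its length. Leave the lid standing open, the bowl upright and the other glass and barware undisturbed.

Things in the scene. Friction and masses are not known exactly. Their poses are not given: they have to be found in the camera images.
- tantalus: Fixed dark wooden decanter case, 224 (x) x 275 (y) x 130 high; origin: centre of underside. A glazed lid covers the part from its right edge (y=-137) to y=+62; the rest, y +62 to +137, is the lock rail, top z=130, with bolt and keeper in line at y=+98 and a wooden lip, 7 thick, 26 high, along its outer edge (inner face y=+130).
- keeper (a joint): First catch: brass thumb-turn on the lock rail, hinge angle in rad, 0 to 1.7, growing clockwise seen from above; stiff (0.06 N m), stays where left. Near 0 its arm (reaches 26 mm from the axis) points along the case's +x and stops the bolt's tail; from about 0.95 the bolt is free. A turn of 1.4 is ample.
- keeper_grip (a point): Point on the keeper's upright axis, 170 over the case's foot, on its grip: an upright plate 32 long, 10 thick, z=150 to 182, lying along the case's x (pinch it across y) while the joint is 0; it turns with the joint. This point's x axis runs along the plate. The lip's inner face is 32 from the axis, the lid's edge 35 on the other side.
- bolt (a joint): Second latch: brass barrel bolt, slides along the case's -x, 0 (home) to 0.016 m. Spring-loaded towards home, 3 N at rest, 6 N fully drawn; flies back when let go. Its tip lies over a flat tab of the lid, 72 mm beyond the knob on the +x side; drawn about 12 mm or more it frees the lid. It cannot be drawn while the keeper is shut.
- bolt_knob (a point): On the axis of the bolt's upright round knob, 15 mm across, from z=156 to 188 over the case's foot; the point is at z=177. The keeper's axis is 76 mm from it on the case's -x side. Rail fittings near it are 153 high at most, the lip 156.
- lid (a joint): Lid angle in rad: 0 shut, 1.75 fully open. Hinge along the case's x at y=-137, z=130 (right side). Its spring lifts it by itself, in about 2 s, once the bolt is drawn, and holds it up; standing open it is about 330 high over the case's right edge.
- lid_edge (a point): Middle of the top of the lid's free edge: 200 mm from the hinge line, at case x=0.
- well (a point): Centre of the floor of the pipette's well, at case x=0, y=+12.5, z=85. Well: 200 long along the case's x, 76 wide, cork floor on which the pipette soon stops rolling, open on top once the lid is up; walls rise to z=130 (45 deep), its inner long wall to z=124. Axes parallel to the case's.
- pipette: Loose glass pipette, 140 long, about 35 g. Origin: centre of the tip; +z along it to the top. From the tip: tube 7 widening to 11 across at 35, bulb 22 across at 72 to 88, straight neck 13 across from 98 to 137, rim 15 at 140. Centre of mass about 80 from the tip. Starts upright, tip down, in the stand.
- pipette_mid (a point): Point on the pipette's axis, 70 mm from its tip; axes as the pipette's.
- stand: Fixed steel stand: round foot 80 across, a plate 36 x 66 at z=56 to 62 with a 15 mm hole, a 12 mm socket beneath it. Origin: centre of underside. The pipette's tip rests 8 above the table on its axis, so the top is at z=148; lift it straight up by 70 or more to clear the stand.
- bowl: Loose sage green ceramic bowl, about 450 g, 120 across the rim, 65 high, wall 4, inner floor at z=6 and about 60 across; origin: centre of underside. The pipette, put in tip first, leans on the rim at about 40 degrees from level, with some 35 mm of its neck outside.
- square_decanter_1: Square glass decanter, 74 x 74 x 110, standing in the near bay inside the case; bystander.
- square_decanter_2: Same, in the far bay inside the case; bystander.
- flask_decanter: Empty flask-shaped decanter, 116 across the foot, 190 high; bystander.
- tumbler_1: Glass tumbler 78 across, 85 high; bystander.
- tumbler_2: Second such tumbler; bystander.
- jigger: Steel double jigger 46 across, 95 high; bystander.
- coasters: Stack of square coasters 94 x 94 x 30; bystander.
- stopper: Glass stopper standing on its head, 42 across, 56 high; bystander.
Mind the look-alikes: they are no part of the job. Several things have the shape of the pipette; the one meant has the colours described above.

How it is judged:
On the way, in this order (a step that is already met when the one before it is completed fails the run):
1. the keeper is turned out of the bolt's way while the bolt is still home (value of joint keeper above 0.7 rad and value of joint bolt below 0.005 m), for 0.1 s.
2. the bolt has been drawn and the lid has risen (value of joint lid above 1.3 rad), for 0.2 s.
At the end, for the whole second after the job is handed in: The lid stands open (over 1.3 rad); the pipette lies at rest (under 0.04 m/s) in the well: its middle within 45 mm of the well's centre along the well and 35 mm across, less than 20 mm above the floor, its axis within 0.45 rad of the well's length (value of joint lid above 1.3 rad and x of pipette_mid in the frame of well between -0.045 and 0.045 m and y of pipette_mid in the frame of well between -0.035 and 0.035 m and z of pipette_mid in the frame of well below 0.02 m and angle between the z axis of pipette and the x axis of tantalus, either way round below 0.45 rad and linear speed of pipette below 0.04 m/s); the robot touches nothing.
It fails at once if the pipette is dropped (moves faster than 0.9 m/s out of the fingers) (contact force between the fingers and pipette below 0.05 N and linear speed of pipette above 0.9 m/s).
It fails at once if the bowl is tipped over (angle between bowl's own z axis and vertical above 0.5 rad).
It fails at once if a bystander is moved by more than 30 mm or tipped over (distance of any of square_decanter_1, square_decanter_2, flask_decanter, tumbler_1, tumbler_2, jigger, coasters, stopper from where it was at the start of the episode above 0.03 m or angle between any of square_decanter_1, square_decanter_2, flask_decanter, tumbler_1, tumbler_2, jigger, coasters, stopper's own z axis and vertical above 0.5 rad).
It also fails if it takes over 66 s, if anything falls off the work surface, if the arm or the gripper's body presses on something with over 40 N, if the wrist force passes 120 N, or if a joint passes its speed limit or range.

## Working session

There is one attempt and no reset: what is moved stays moved. The work goes in short steps, Python scripts to look and compute and a tool call to move; the robot and the scene stay as the last step left them, time stands still between calls to the robot, and variables do not carry over. Pictures are saved under pics/ and viewed, about 8 in all and at most 12, crops included, and the job is handed in when it is done.

Besides the shell and the picture viewer there is one more tool, called after ">>>" by a JSON object that holds its "name" and its "arguments". step_arm: Moves the arm, as the interface text tells. Its arguments: {"type":"object","properties":{"motion":{"type":"array","items":{"type":"array","items":{"type":"number"}}}},"required":["motion"]}

```bash
ls; mkdir -p pics
cat > h.py <<'E'
import numpy as np,cv2
from bench import ctrl
from scipy.spatial.transform import Rotation as R
def tcp():
    o=ctrl.get_obs();q=o['eef_rot'];T=np.eye(4)
    T[:3,:3]=R.from_quat([q[1],q[2],q[3],q[0]]).as_matrix();T[:3,3]=o['eef_pos'];return T
def snap(n,save=None):
    W=tcp();p,d=ctrl.camera(n);i=ctrl.camera_info(n)
    T=W@np.array(i['hand_eye']) if n=='wrist' else np.array(i['T'])
    if save: cv2.imwrite('pics/'+save+'.png',p[:,:,::-1])
    np.savez(f'/tmp/{n}.npz',p=p,d=d,T=T,K=[i['fx'],i['fy'],i['cx'],i['cy']])
    return p,d,T,[i['fx'],i['fy'],i['cx'],i['cy']]
def load(n):
    z=np.load(f'/tmp/{n}.npz');return z['p'],z['d'],z['T'],z['K']
def onplane(u,v,z,T,K):
    r=T[:3,:3]@np.array([(u-K[2])/K[0],(v-K[3])/K[1],1]);return T[:3,3]+r*(z-T[2,3])/r[2]
def cloud(d,T,K):
    v,u=np.mgrid[:d.shape[0],:d.shape[1]]
    P=np.stack([(u-K[2])/K[0]*d,(v-K[3])/K[1]*d,d],-1)@T[:3,:3].T+T[:3,3];P[d==0]=np.nan;return P
def proj(P,T,K):
    c=T[:3,:3].T@(np.array(P)-T[:3,3]);return K[0]*c[0]/c[2]+K[2],K[1]*c[1]/c[2]+K[3]
def rel(pos,Rm=None,T=None):
    "mm shift and rotvec deg in tool axes from present pose"
    T=tcp() if T is None else T
    t=T[:3,:3].T@(np.array(pos)-T[:3,3])*1000
    r=np.zeros(3) if Rm is None else np.degrees(R.from_matrix(T[:3,:3].T@Rm).as_rotvec())
    return np.round(t,1),np.round(r,1)
E
python3 - <<'E'
from h import *
print(ctrl.get_obs());
a=snap('top','top1');b=snap('side','side1')
for n,x in (('top',a),('side',b)): print(n,np.round(x[2],3).tolist(),x[3])
print(np.round(tcp(),3)); print(ctrl.camera_info('wrist'))
E
```

```text
pics
{'time_s': 0.0, 'q': array([-1.38128753e+00,  1.81525307e-01,  1.60800543e+00,  1.67044823e-05,
        1.35377900e+00, -2.06342261e-01]), 'dq': array([ 0.00015937,  0.00037225, -0.00147921, -0.00013536, -0.0007255 ,
        0.00021382]), 'joint_efforts': array([ 2.56157973e-04, -4.44875407e+01, -3.51333511e+01, -2.79769019e-04,
        8.94441182e-03, -1.78607712e-05]), 'eef_pos': array([ 0.22160117, -0.52993934,  0.19989428]), 'eef_rot': array([ 0.13843418,  0.69331253,  0.1396482 , -0.69329077]), 'wrist_force': array([0.25485458, 0.7971478 , 0.66103348]), 'torque': array([-0.01845787, -0.03051826,  0.06146078]), 'opening': 0.9994439982191097}
top [[-0.016, -0.996, 0.092, 0.507], [-1.0, 0.018, 0.019, 0.078], [-0.02, -0.092, -0.996, 1.086], [0.0, 0.0, 0.0, 1.0]] [407.78877650857225, 407.78877650857225, 286.53562395090404, 211.9137072976816]
side [[-0.876, -0.363, 0.318, 0.306], [-0.482, 0.681, -0.552, 0.611], [-0.016, -0.637, -0.771, 0.866], [0.0, 0.0, 0.0, 1.0]] [417.9011705317749, 417.9011705317749, 283.7670446159021, 207.8167869716811]
[[-0.     0.386 -0.923  0.222]
 [ 0.002 -0.923 -0.386 -0.53 ]
 [-1.    -0.002 -0.     0.2  ]
 [ 0.     0.     0.     1.   ]]
{'fx': 371.1051921168168, 'fy': 371.1051921168168, 'cx': 277.7641234886305, 'cy': 206.74514601697962, 'hand_eye': array([[ 5.47377447e-04, -2.75685044e-01,  9.61247865e-01,
        -1.72598544e-01],
       [ 9.99999718e-01, -3.43526003e-04, -6.67967439e-04,
        -4.57747063e-05],
       [ 5.14362270e-04,  9.61247959e-01,  2.75684778e-01,
        -6.91264879e-02],
       [ 0.00000000e+00,  0.00000000e+00,  0.00000000e+00,
         1.00000000e+00]])}
```

View pics/top1.png

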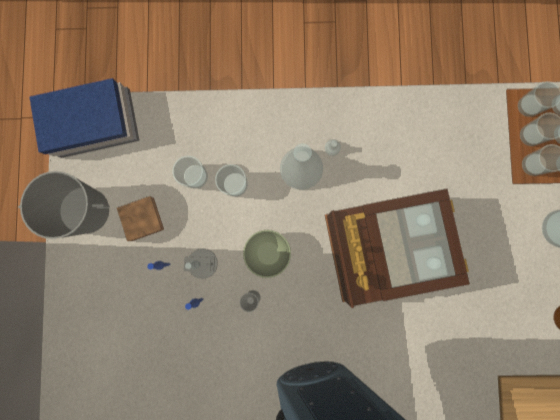

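View pics/side1.png

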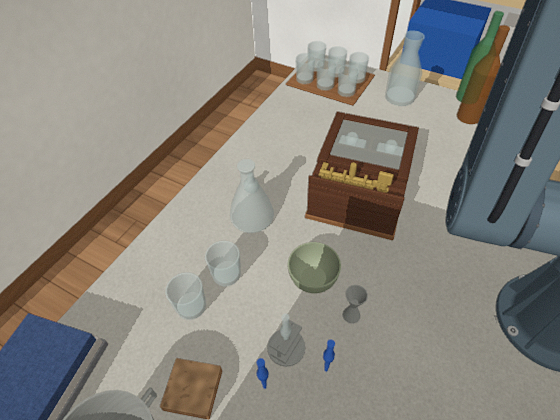

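Candidates for the pipette: glass one in the steel stand at top (202,263) / side (286,335), and two blue look-alikes at top (158,265) and (194,303) (also the stopper at (335,147)). The glass one in the stand fits the description. The case sits at top (400,248), with the brass rail on its left. I'll check in a close crop.

Run:
```python
from h import *
p,d,T,K=load('top');ps,ds,Ts,Ks=load('side')
A=cv2.resize(p[180:320,310:480],None,fx=3,fy=3,interpolation=cv2.INTER_CUBIC)[:420,:420]
B=cv2.resize(ps[290:400,230:350],None,fx=3,fy=3,interpolation=cv2.INTER_CUBIC)
C=cv2.resize(ps[150:215,300:420],None,fx=3,fy=3,interpolation=cv2.INTER_CUBIC)
im=np.zeros((540,800,3),np.uint8);im[:A.shape[0],:420]=A;im[:330,430:790]=B;im[340:535,430:790]=C
cv2.imwrite('pics/crop1.png',im[:,:,::-1])
P=cloud(d,T,K)
# case top pts
m=(abs(P[...,2]-.13)<.006);m[:, :320]=0;m[:,475:]=0;m[:185]=0;m[310:]=0
print('z130 n',m.sum(),cv2.minAreaRect(P[m][:,:2].astype(np.float32)))
h=cv2.cvtColor(p,cv2.COLOR_RGB2HSV)
for n,(pp,dd,TT,KK) in {'top':(p,d,T,K),'side':(ps,ds,Ts,Ks)}.items():
    h=cv2.cvtColor(pp,cv2.COLOR_RGB2HSV);Q=cloud(dd,TT,KK)
    g=(h[...,0]>15)&(h[...,0]<32)&(h[...,1]>120)&(h[...,2]>90)
    for lo in(.135,.158,.17):
        k=g&(Q[...,2]>lo)&(Q[...,2]<.2)
        nn,L,S,c=cv2.connectedComponentsWithStats(k.astype(np.uint8))
        for i in range(1,nn):
            if S[i,4]>5: print(n,lo,S[i],c[i].round(1),np.nanmedian(Q[L==i],0).round(4))
    # bowl: sage green
    g=(h[...,0]>28)&(h[...,0]<50)&(h[...,1]>40)&(Q[...,2]>.058)&(Q[...,2]<.075)
    q=Q[g][:,:2].astype(np.float32)
    print('bowl',len(q), cv2.minEnclosingCircle(q[(abs(q-np.median(q,0))<.08).all(1)]) if len(q) else '')
# stand plate z=62, decanter
for n,(pp,dd,TT,KK) in {'top':(p,d,T,K),'side':(ps,ds,Ts,Ks)}.items():
    Q=cloud(dd,TT,KK)
    c=onplane(202,263,.06,T,K) 
    k=(abs(Q[...,0]-c[0])<.06)&(abs(Q[...,1]-c[1])<.06)
    for a,b in((.055,.066),(.07,.16)):
        kk=k&(Q[...,2]>a)&(Q[...,2]<b); 
        if kk.sum()>4: print(n,a,kk.sum(),np.median(Q[kk],0).round(4),cv2.minAreaRect(Q[kk][:,:2].astype(np.float32)))
```

```text
z130 n 2324 ((0.5106403231620789, -0.1647438108921051), (0.22426675260066986, 0.284089058637619), 10.023823738098145)
top 0.135 [451 203   3   9  13] [452.1 207.3] [ 0.5974 -0.2886  0.136 ]
top 0.135 [345 212  21  57 403] [355.  237.3] [ 0.5313 -0.0589  0.148 ]
top 0.135 [464 260   4  12  18] [465.8 265.8] [ 0.4635 -0.3122  0.1366]
top 0.135 [358 270  11  20 138] [362.9 279.8] [ 0.4382 -0.0708  0.1758]
top 0.158 [354 245   8   7  46] [357.5 247.7] [ 0.5084 -0.0597  0.1874]
top 0.158 [361 274   8  16  87] [364.5 281.7] [ 0.4343 -0.073   0.1814]
top 0.17 [355 245   7   7  40] [358.  247.7] [ 0.5083 -0.0599  0.1876]
top 0.17 [362 275   7  15  75] [364.9 281.9] [ 0.4343 -0.0735  0.1819]
bowl 244 ((0.49963676929473877, 0.14904217422008514), 0.05952659994363785)
side 0.135 [474  63  17  27 235] [481.6  74.5] [ 0.328  -0.5863  0.1783]
side 0.135 [318 162  76  31 751] [358.2 176.6] [ 0.4922 -0.0635  0.1511]
side 0.158 [476  63  15  19 179] [482.4  71.6] [ 0.3291 -0.5882  0.1829]
side 0.158 [349 162   7  14  80] [352.1 168.8] [ 0.5065 -0.0566  0.1789]
side 0.158 [377 171  16  13 151] [384.6 1
[... 198 characters left out ...]
  10 100] [385.  175.4] [ 0.4328 -0.0709  0.1809]
bowl 401 ((0.49827075004577637, 0.1487261801958084), 0.06025468558073044)
top 0.055 276 [0.4774 0.314  0.0626] ((0.4760535955429077, 0.3240542411804199), (0.06687498837709427, 0.03565755486488342), 86.38143157958984)
top 0.07 103 [0.4763 0.3196 0.1117] ((0.47611287236213684, 0.3219399154186249), (0.017546484246850014, 0.019707607105374336), 82.17654418945312)
side 0.055 423 [0.4703 0.3337 0.0636] ((0.475437730550766, 0.3237195312976837), (0.06658843159675598, 0.03688867762684822), 87.13272094726562)
side 0.07 201 [0.4723 0.3285 0.1126] ((0.4744431674480438, 0.3256637156009674), (0.019978491589426994, 0.018174130469560623), 16.803485870361328)
```

View pics/crop1.png

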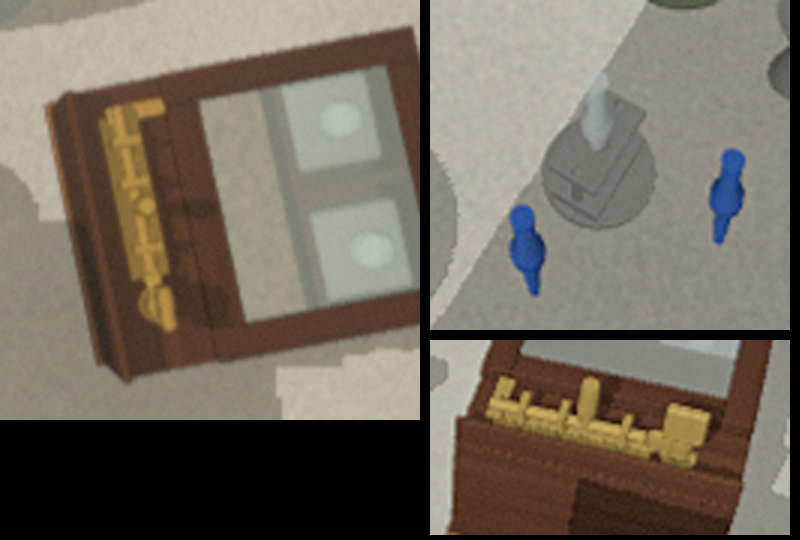

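The crop confirms the clear glass pipette upright in the stand, with the two blue ones lying flat. The keeper plate is at crop (160,308) and the round knob at crop (146,205). Case yaw is about 10°.

```bash
cat >> h.py <<'E'
def down(deg):
    "tool down, jaw axis y at world angle deg"
    a=np.radians(deg);c,s=np.cos(a),np.sin(a)
    return np.array([[0,c,s],[0,s,-c],[-1,0,0.]])
KEEP=np.array([.433,-.0725]);KNOB=np.array([.508,-.059]);PIP=np.array([.4757,.324]);BOWL=np.array([.499,.149]);WELL=np.array([.5075,-.1465])
E
python3 - <<'E'
from h import *
print(rel([.222,-.53,.30]),rel([*KEEP,.30],down(22)),rel([*KEEP,.30],down(100)))
E
```

```text
(array([-100. ,   -0. ,   -0.4]), array([0., 0., 0.])) (array([ -99.4, -340.8, -371.5]), array([-89.3,  -0.1,   0.1])) (array([ -99.4, -340.8, -371.5]), array([-1.673e+02, -1.000e-01, -0.000e+00]))
```

>>> {"name": "step_arm", "arguments": {"motion": [[-60, 0, 0, 0, 0, 0, 0], [-100, 0, 0, 0, 0, 0, 0], [-100, -40, -45, -11, 0, 0, 0], [-100, -80, -90, -22, 0, 0, 60], [-100, -120, -130, -33, 0, 0, 100], [-100, -160, -175, -44, 0, 0, 150], [-100, -200, -220, -55, 0, 0, 170], [-100, -240, -265, -66, 0, 0, 170], [-100, -280, -310, -77, 0, 0, 170], [-100, -320, -350, -88, 0, 0, 170]]}}

```text
time_s: 1.35
eef_pos: [0.4217, -0.0983, 0.3006]
eef_rot: [0.576, 0.411, 0.576, -0.411]
wrist_force: [0.5, -0.1, 0.3]
opening: 0.329
```

Run:
```python
from h import *
print(ctrl.get_obs()['q'],tcp()[:3,3],rel([*KEEP,.26],down(100)))
```

```text
[-5.04686388e-01 -2.23312633e-01  1.80419626e+00  1.27178922e-04
  1.56058844e+00 -8.36028158e-01] [ 0.4216506  -0.09829196  0.30063366] (array([ 40.6,  19.1, -20.7]), array([-81.,   0.,  -0.]))
```

>>> {"name": "step_arm", "arguments": {"motion": [[15, 10, -10, -10, 0, 0, 170], [30, 19, -20, -20, 0, 0, 170], [40, 19, -21, -30, 0, 0, 170], [40, 19, -21, -40, 0, 0, 170], [40, 19, -21, -50, 0, 0, 170], [40, 19, -21, -60, 0, 0, 170], [40, 19, -21, -70, 0, 0, 170], [40, 19, -21, -81, 0, 0, 170], [40, 19, -21, -81, 0, 0, 170], [40, 19, -21, -81, 0, 0, 170]]}}

```text
time_s: 2.6
eef_pos: [0.4325, -0.0743, 0.2606]
eef_rot: [0.705, -0.058, 0.705, 0.058]
wrist_force: [0.1, 0.5, -0.4]
opening: 0.332
```

Run:
```python
from h import *
p,d,T,K=snap('wrist','w1')
Q=cloud(d,T,K);h=cv2.cvtColor(p,cv2.COLOR_RGB2HSV)
g=(h[...,0]>15)&(h[...,0]<32)&(h[...,1]>110)&(h[...,2]>80)
for a,b in((.17,.19),(.179,.19),(.155,.19)):
    k=g&(Q[...,2]>a)&(Q[...,2]<b)
    n,L,S,c=cv2.connectedComponentsWithStats(k.astype(np.uint8))
    for i in range(1,n):
        if S[i,4]>15: print(a,S[i],c[i].round(),cv2.minAreaRect(Q[L==i][:,:2].astype(np.float32)))
print(tcp()[:3,3],rel([*KEEP,.157],down(100)),ctrl.get_obs()['opening'])
```

```text
0.17 [271 177  15  46 621] [278. 200.] ((0.43023180961608887, -0.07479887455701828), (0.031354546546936035, 0.009930462576448917), 7.894276142120361)
0.17 [269 283  20  28 440] [279. 297.] ((0.5045707821846008, -0.06161385029554367), (0.014535023830831051, 0.013567219488322735), 77.40396118164062)
0.179 [271 180  15  43 554] [278. 201.] ((0.43040600419044495, -0.07457955926656723), (0.031080719083547592, 0.009854531846940517), 9.082036018371582)
0.179 [269 289  20  22 335] [279. 299.] ((0.5048426389694214, -0.06148376315832138), (0.014422467909753323, 0.013102712109684944), 67.91114807128906)
0.155 [271 173  15  50 670] [278. 198.] ((0.43023180961608887, -0.07479887455701828), (0.031354546546936035, 0.009930462576448917), 7.894276142120361)
0.155 [269 275  20  36 587] [279. 293.] ((0.5045719146728516, -0.06159181147813797), (0.014568589627742767, 0.013590936549007893), 75.9555892944336)
[ 0.43248139 -0.07433417  0.26065353] (array([103.7,   1.7,   0.8]), array([-0.5, -0. , -0. ])) 0.331797242284921
```

View pics/w1.png

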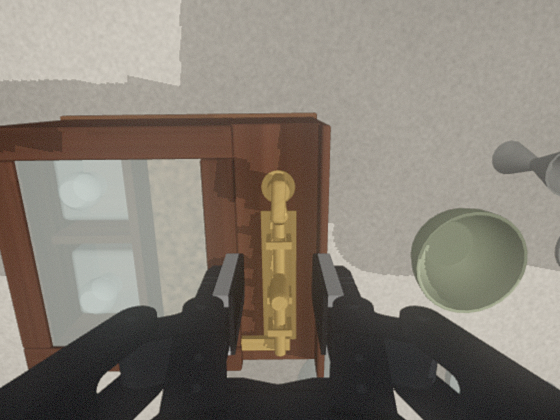

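The wrist view shows the keeper plate centred between the jaws at (278,200) and the knob at (279,299); lateral alignment is within 1 mm. I'm descending, gripping and turning.

>>> {"name": "step_arm", "arguments": {"motion": [[40, 0, -2, 0, 0, 0, 176], [75, 0, -2, 0, 0, 0, 176], [95, 0, -2, 0, 0, 0, 176], [103, 0, -2, 0, 0, 0, 176], [103, 0, -2, 0, 0, 0, 176], [103, 0, -2, 0, 0, 0, 255], [103, 0, -2, 0, 0, 0, 255], [103, 0, -2, 0, 0, 0, 255]]}}

```text
time_s: 3.65
eef_pos: [0.4309, -0.0749, 0.1583]
eef_rot: [0.705, -0.059, 0.704, 0.059]
wrist_force: [-0.0, 0.4, -0.4]
opening: 0.002
```

Run:
```python
from h import *
p,d,T,K=snap('wrist','w2')
print(ctrl.get_obs());
```

```text
{'time_s': 3.7, 'q': array([-4.44703264e-01, -9.39786942e-02,  1.98279042e+00, -3.91964334e-06,
        1.25204630e+00, -2.18333293e+00]), 'dq': array([-0.00049365,  0.00168434,  0.00435894, -0.00025202, -0.00064752,
        0.00013471]), 'joint_efforts': array([-1.99938295e-03, -2.87603563e+01, -3.36352229e+01, -4.30148602e-04,
       -4.01999918e-03,  1.61986140e-03]), 'eef_pos': array([ 0.43082197, -0.07481305,  0.15817865]), 'eef_rot': array([ 0.70484205, -0.05940099,  0.70439482,  0.05913673]), 'wrist_force': array([-0.21331867, -0.19491804, -0.44038969]), 'torque': array([-0.02943596,  0.03002275,  0.01278332]), 'opening': -0.0018875242179891953}
```

View pics/w2.png

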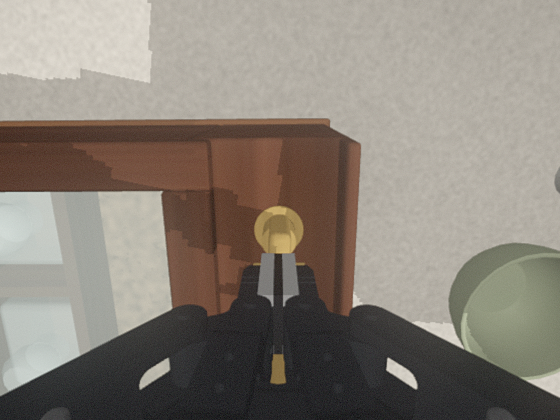

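Run:
```python
from h import *
p,d,T,K=load('wrist')
Q=cloud(d,T,K)
print('tcp',proj(tcp()[:3,3],T,K),'plate top ctr',proj([.4305,-.0745,.182],T,K),'base',proj([.4305,-.0745,.135],T,K))
for r in range(190,400,10): print(r,d[r,278].round(3),Q[r,278].round(4),Q[r,268].round(4),p[r,278])
ps,ds,Ts,Ks=snap('side')
print(proj([.4305,-.0745,.17],Ts,Ks))
cv2.imwrite('pics/s2.png',cv2.resize(ps[90:230,290:460],None,fx=3,fy=3)[:,:,::-1])
```

```text
tcp (np.float64(278.1330081013279), np.float64(247.611972483757)) plate top ctr (np.float64(279.01952617352606), np.float64(267.9061234930273)) base (np.float64(278.7340440178236), np.float64(231.28444180302853))
190 0.206 [ 0.4083 -0.0787  0.1302] [ 0.4092 -0.0841  0.1301] [125  82  62]
200 0.209 [ 0.4142 -0.0777  0.1293] [ 0.415  -0.0832  0.1299] [106  66  50]
210 0.209 [ 0.4195 -0.0768  0.1309] [ 0.4203 -0.0823  0.1313] [199 169 107]
220 0.177 [ 0.4152 -0.0775  0.1621] [ 0.4247 -0.0815  0.1356] [139 117  73]
230 0.162 [ 0.4146 -0.0776  0.1781] [ 0.4257 -0.081   0.149 ] [136 115  71]
240 0.16 [ 0.4181 -0.0771  0.181 ] [ 0.4196 -0.0812  0.1789] [196 168 107]
250 0.161 [ 0.4224 -0.0763  0.1815] [ 0.4241 -0.0805  0.1793] [198 167 104]
260 0.142 [ 0.4187 -0.077   0.2003] [ 0.4197 -0.0807  0.1995] [53 41 34]
270 0.134 [ 0.4188 -0.077   0.2088] [ 0.4193 -0.0805  0.2089] [48 44 40]
280 0.127 [ 0.4191 -0.0769  0.2159] [ 0.42   -0.0802  0.2151] [51 48 44]
290 0.12 [ 0.4191 -0.0769  0.2228] [ 0.4194 -0.0801  0.2232] [50 43 41]
300 0.117 [ 0.4207 -0.0766  0.2263] [ 0.4189 -0.08    0.2303] [54 52 48]
310 0.118 [ 0.4243 -0.076   0.2262] [ 0.4193 -0.0798  0.2351] [52 48 49]
320 0.12 [ 0.4282 -0.0754  0.2257] [ 0.4197 -0.0797  0.2397] [49 46 48]
330 0.121 [ 0.4317 -0.0748  0.2259] [ 0.4216 -0.0793  0.2415] [44 42 49]
340 0.122 [ 0.4358 -0.0741  0.2254] [ 0.4287 -0.0783  0.236 ] [50 50 47]
350 0.124 [ 0.4398 -0.0734  0.2252] [ 0.432  -0.0778  0.2363] [42 36 39]
360 0.211 [ 0.5008 -0.063   0.1526] [ 0.4348 -0.0773  0.2371] [132 107  62]
370 0.2 [ 0.499  -0.0634  0.1629] [ 0.4373 -0.0769  0.2384] [139 116  72]
380 0.192 [ 0.4979 -0.0635  0.1715] [ 0.438  -0.0767  0.2416] [136 111  69]
390 0.079 [ 0.4188 -0.077   0.2662] [ 0.4198 -0.079   0.2655] [37 41 41]
(np.float64(385.5691907811444), np.float64(177.77160905608577))
```

View pics/s2.png

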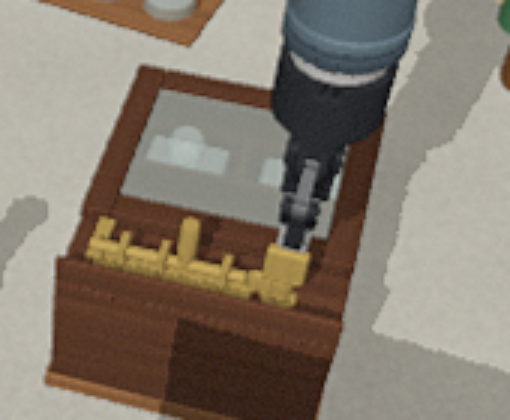

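Run:
```python
from h import *
p,d,T,K=load('wrist')
Q=cloud(d,T,K); W=tcp(); L=(Q-W[:3,3])@W[:3,:3]*1000
for c in (258,262,266,270,278,284,288,292,296,300):
  print(c,[(r,L[r,c].round().astype(int).tolist()) for r in range(248,272,4)])
ps,ds,Ts,Ks=load('side');Qs=cloud(ds,Ts,Ks)
k=(abs(Qs[...,0]-.431)<.03)&(abs(Qs[...,1]+.0745)<.04)&(Qs[...,2]>.184)&(Qs[...,2]<.25)
print(np.sort(Qs[k][:,2])[:30].round(3)); 
for u in range(380,394,2): print(u,[Qs[v,u].round(3).tolist() for v in range(162,182,3)])
```

```text
258 [(248, [30, -12, 13]), (252, [29, -12, 15]), (256, [29, -12, 17]), (260, [28, -12, 20]), (264, [27, -12, 22]), (268, [-40, -8, -8])]
262 [(248, [29, -9, 12]), (252, [30, -10, 15]), (256, [-37, -6, -12]), (260, [-42, -6, -12]), (264, [-46, -6, -12]), (268, [-49, -6, -12])]
266 [(248, [8, -6, 4]), (252, [9, -6, 6]), (256, [-37, -5, -12]), (260, [-42, -5, -12]), (264, [-46, -5, -12]), (268, [-48, -5, -12])]
270 [(248, [-23, -4, -9]), (252, [-23, -4, -7]), (256, [-37, -3, -12]), (260, [-42, -3, -12]), (264, [-45, -3, -12]), (268, [-48, -3, -12])]
278 [(248, [-25, 0, -10]), (252, [-24, 0, -8]), (256, [-39, 0, -12]), (260, [-42, 0, -12]), (264, [-45, 0, -12]), (268, [-49, 0, -12])]
284 [(248, [-23, 2, -9]), (252, [-22, 2, -7]), (256, [-37, 2, -12]), (260, [-42, 2, -12]), (264, [-45, 2, -12]), (268, [-49, 2, -12])]
288 [(248, [-23, 4, -9]), (252, [-23, 4, -7]), (256, [-38, 4, -12]), (260, [-43, 4, -12]), (264, [-44, 4, -11]), (268, [-48, 4, -12])]
292 [(248, [8, 7, 4]), (252, [29, 8, 15]), (256, [-38, 5, -12]), (260, [-40, 5, -11]), (264, [-45, 5, -12]), (268, [-49, 5, -12])]
296 [(248,
[... 932 characters left out ...]
-0.07, 0.167]]
386 [[0.428, -0.024, 0.265], [0.433, -0.059, 0.223], [0.433, -0.063, 0.211], [0.431, -0.063, 0.202], [0.431, -0.07, 0.186], [0.429, -0.071, 0.176], [0.428, -0.071, 0.168]]
388 [[0.423, -0.016, 0.273], [0.43, -0.062, 0.222], [0.428, -0.063, 0.213], [0.427, -0.062, 0.205], [0.427, -0.074, 0.185], [0.425, -0.071, 0.178], [0.423, -0.072, 0.169]]
390 [[0.419, -0.018, 0.273], [0.422, -0.043, 0.242], [0.424, -0.063, 0.215], [0.424, -0.07, 0.199], [0.423, -0.076, 0.185], [0.42, -0.07, 0.182], [0.419, -0.072, 0.171]]
392 [[0.415, -0.015, 0.278], [0.417, -0.036, 0.251], [0.422, -0.073, 0.207], [0.429, -0.125, 0.148], [0.419, -0.079, 0.184], [0.417, -0.074, 0.18], [0.421, -0.113, 0.132]]
```

The shut fingers hold nothing. Depth puts the real tips about 33 mm behind the reported TCP (z≈0.193, above the plate), although the image measures the plate itself correctly. I'll open, go 33 mm deeper while watching the force, and grip again.

>>> {"name": "step_arm", "arguments": {"motion": [[0, 0, 0, 0, 0, 0, 176], [0, 0, 0, 0, 0, 0, 176], [0, 0, 0, 0, 0, 0, 176], [10, 0, 0, 0, 0, 0, 176], [20, 0, 0, 0, 0, 0, 176], [28, 0, 0, 0, 0, 0, 176], [28, 0, 0, 0, 0, 0, 255], [28, 0, 0, 0, 0, 0, 255], [28, 0, 0, 0, 0, 0, 255]]}}

```text
time_s: 4.88
eef_pos: [0.4299, -0.0745, 0.1288]
eef_rot: [0.704, -0.059, 0.705, 0.06]
wrist_force: [1.2, -1.7, -13.1]
opening: 0.101
```

Gripped (opening 0.10, about 9 mm). Now the turn.

>>> {"name": "step_arm", "arguments": {"motion": [[0, 0, 0, 10, 0, 0, 255], [0, 0, 0, 20, 0, 0, 255], [0, 0, 0, 30, 0, 0, 255], [0, 0, 0, 40, 0, 0, 255], [0, 0, 0, 50, 0, 0, 255], [0, 0, 0, 60, 0, 0, 255], [0, 0, 0, 70, 0, 0, 255], [0, 0, 0, 80, 0, 0, 255], [0, 0, 0, 80, 0, 0, 255], [0, 0, 0, 80, 0, 0, 255]]}}

```text
time_s: 6.12
eef_pos: [0.4311, -0.0726, 0.1289]
eef_rot: [0.577, 0.409, 0.578, -0.406]
wrist_force: [7.5, 5.4, -13.6]
opening: 0.1
```

>>> {"name": "step_arm", "arguments": {"motion": [[0, 0, 0, 0, 0, 0, 176], [0, 0, 0, 0, 0, 0, 170], [0, 0, 0, 0, 0, 0, 170], [-30, 0, 0, 0, 0, 0, 160], [-70, 0, 0, 0, 0, 0, 150], [-100, 0, 0, 0, 0, 0, 150], [-100, 0, 0, 0, 0, 0, 150]]}}

```text
time_s: 7.0
eef_pos: [0.4323, -0.0757, 0.2328]
eef_rot: [0.58, 0.408, 0.576, -0.407]
wrist_force: [0.3, -0.9, -0.5]
opening: 0.411
```

Run:
```python
from h import *
W=tcp();print(W[:3,3],np.degrees(np.arctan2(W[1,1],W[0,1])),ctrl.get_obs()['q'][5])
for n in('top','side','wrist'):
    p,d,T,K=snap(n)
    Q=cloud(d,T,K);h=cv2.cvtColor(p,cv2.COLOR_RGB2HSV)
    g=(h[...,0]>15)&(h[...,0]<32)&(h[...,1]>100)&(h[...,2]>60)
    k=g&(Q[...,2]>.165)&(Q[...,2]<.195)&(abs(Q[...,0]-.47)<.07)&(abs(Q[...,1]+.07)<.05)
    nn,L,S,c=cv2.connectedComponentsWithStats(k.astype(np.uint8))
    for i in range(1,nn):
        if S[i,4]>10: print(n,S[i],cv2.minAreaRect(Q[L==i][:,:2].astype(np.float32)))
print('to knob',rel([.5055,-.061,.18],down(20)))
```

```text
[ 0.43234628 -0.07569879  0.23278973] 19.609835570106068 -0.7871839221084749
top [354 245   8   7  43] ((0.5082423090934753, -0.06024874374270439), (0.01277340017259121, 0.013227156363427639), 87.91020965576172)
top [358 279  10   8  52] ((0.43212273716926575, -0.06868228316307068), (0.009852427989244461, 0.01961047574877739), 20.10434341430664)
side [349 162   7  13  69] ((0.507100522518158, -0.05965793877840042), (0.013988536782562733, 0.01611224375665188), 1.3888990879058838)
side [382 169   6  16  76] ((0.4327133297920227, -0.07333739101886749), (0.009918134659528732, 0.030911345034837723), 19.28998374938965)
wrist [272 186  16  54 818] ((0.43043002486228943, -0.07398885488510132), (0.00976165384054184, 0.03177937492728233), 19.347858428955078)
wrist [380 217  31  32 692] ((0.5043877363204956, -0.06084292382001877), (0.01366312988102436, 0.01443867664784193), 6.791093349456787)
to knob (array([48.8, 75.7, 12.6]), array([-0.4, -0. ,  0.1]))
```

The keeper now reads about 80° of turn in all three views. Next, over to the knob.

>>> {"name": "step_arm", "arguments": {"motion": [[0, 50, 8, 0, 0, 0, 150], [0, 76, 13, 0, 0, 0, 150], [30, 76, 13, 0, 0, 0, 150], [60, 76, 13, 0, 0, 0, 150], [85, 76, 13, 0, 0, 0, 150], [103, 76, 13, 0, 0, 0, 150], [103, 76, 13, 0, 0, 0, 150], [103, 76, 13, 0, 0, 0, 255], [103, 76, 13, 0, 0, 0, 255], [103, 76, 13, 0, 0, 0, 255]]}}

```text
time_s: 8.4
eef_pos: [0.5068, -0.0614, 0.1272]
eef_rot: [0.578, 0.408, 0.578, -0.407]
wrist_force: [0.1, 1.1, -1.8]
opening: 0.154
```

Run:
```python
from h import *
W=tcp();p=W[:3,3];a=np.radians(10)
print(p,ctrl.get_obs()['opening'],rel(p+.016*np.array([-np.cos(a),-np.sin(a),0])))
```

```text
[ 0.50675812 -0.06143473  0.12717309] 0.15389662647082825 (array([ -0. , -15.8,  -2.7]), array([0., 0., 0.]))
```

>>> {"name": "step_arm", "arguments": {"motion": [[0, -5, -1, 0, 0, 0, 255], [0, -10, -2, 0, 0, 0, 255], [0, -15, -2.5, 0, 0, 0, 255], [0, -15, -2.5, 0, 0, 0, 255], [0, -15, -2.5, 0, 0, 0, 255], [0, -15, -2.5, 0, 0, 0, 255], [0, -15, -2.5, 0, 0, 0, 255], [0, -15, -2.5, 0, 0, 0, 255], [0, -15, -2.5, 0, 0, 0, 255], [0, -15, -2.5, 0, 0, 0, 255]]}}

```text
time_s: 9.65
eef_pos: [0.4924, -0.064, 0.1272]
eef_rot: [0.579, 0.408, 0.577, -0.407]
wrist_force: [4.7, 0.6, -3.1]
opening: 0.156
```

>>> {"name": "step_arm", "arguments": {"motion": [[0, 0, 0, 0, 0, 0, 255], [0, 0, 0, 0, 0, 0, 255], [0, 0, 0, 0, 0, 0, 255], [0, 0, 0, 0, 0, 0, 255], [0, 0, 0, 0, 0, 0, 255], [0, 0, 0, 0, 0, 0, 255], [0, 0, 0, 0, 0, 0, 255], [0, 0, 0, 0, 0, 0, 255]]}}

```text
time_s: 10.65
eef_pos: [0.4924, -0.064, 0.1272]
eef_rot: [0.579, 0.408, 0.577, -0.407]
wrist_force: [5.0, 1.7, -3.6]
opening: 0.155
```

Run:
```python
from h import *
p,d,T,K=snap('top');ps,ds,Ts,Ks=snap('side')
im=np.zeros((420,800,3),np.uint8);im[:,:400]=p[:,130:530];im[:,400:]=ps[:,140:540]
cv2.imwrite('pics/b1.png',im[:,:,::-1]);print(ctrl.get_obs()['wrist_force'])
```

```text
[ 5.31456675  1.47075117 -3.54564035]
```

View pics/b1.png

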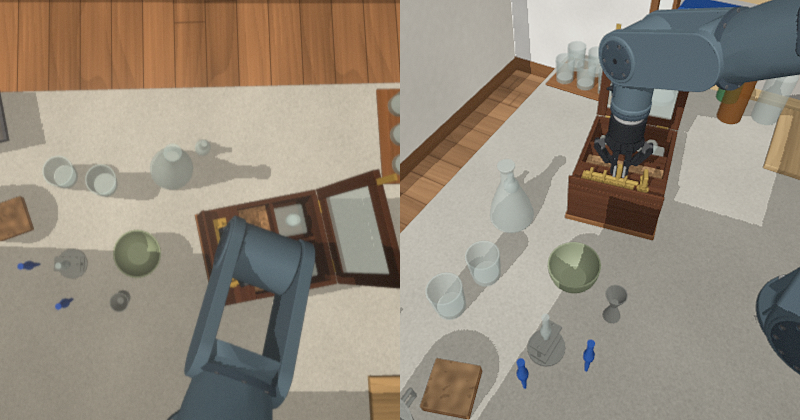

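The lid stands open past vertical. Case at left picture (270,250), bowl (137,253), stand (70,264). I'll ease the bolt home, let go, rise, and map the obstacles around the bowl.

>>> {"name": "step_arm", "arguments": {"motion": [[0, 7, 1, 0, 0, 0, 255], [0, 14, 2, 0, 0, 0, 255], [0, 14, 2, 0, 0, 0, 150], [0, 14, 2, 0, 0, 0, 120], [-30, 14, 2, 0, 0, 0, 120], [-80, 14, 2, 0, 0, 0, 120], [-130, 14, 2, 0, 0, 0, 60], [-180, 14, 2, 0, 0, 0, 0]]}}

```text
time_s: 11.75
eef_pos: [0.5047, -0.0613, 0.3084]
eef_rot: [0.578, 0.407, 0.578, -0.408]
wrist_force: [1.1, -0.0, 0.6]
opening: 0.931
```

Run:
```python
from h import *
p,d,T,K=load('top')
for n,z,px in (('jig',.095,(250,300)),('jigbase',.0,(250,302)),('flaskmid',.06,(302,168)),('tum1',.085,(187,170)),('tum2',.085,(230,180)),('tum2base',.0,(235,184)),('coast',.03,(140,218)),('bl1',.01,(158,265)),('bl2',.01,(194,303))):
    print(n,onplane(*px,z,T,K).round(3))
Q=cloud(d,T,K)
for (u,v,r) in ((250,300,14),(232,180,20),(190,172,20),(302,165,26)):
    s=Q[v-r:v+r,u-r:u+r].reshape(-1,3);s=s[s[:,2]>.02];print((u,v),cv2.minEnclosingCircle(s[:,:2].astype(np.float32)),np.nanmax(s[:,2]))
o=ctrl.get_obs();print(o['q'],tcp()[:3,3])
```

```text
jig [0.388 0.188 0.095]
jigbase [0.372 0.198 0.   ]
flaskmid [0.714 0.056 0.06 ]
tum1 [0.709 0.344 0.085]
tum2 [0.682 0.237 0.085]
tum2base [0.686 0.236 0.   ]
coast [0.596 0.482 0.03 ]
bl1 [0.472 0.439 0.01 ]
bl2 [0.372 0.344 0.01 ]
(250, 300) ((0.38494688272476196, 0.19144685566425323), 0.022772204130887985) 0.0989536803106068
(232, 180) ((0.6854864954948425, 0.23581178486347198), 0.03903398662805557) 0.09019340123039954
(190, 172) ((0.709378719329834, 0.3438188135623932), 0.03936242684721947) 0.08945388642265029
(302, 165) ((0.7388293743133545, 0.04244567081332207), 0.07635144889354706) 0.1953111304875953
[-3.54421430e-01 -4.17110491e-02  1.62797602e+00 -3.54582089e-04
  1.55603036e+00 -6.96714034e-01] [ 0.50469665 -0.06128688  0.3083709 ]
```

Run:
```python
from h import *
print(rel([*PIP,.22],down(100)),rel([*PIP,.25],down(60)))
```

```text
(array([  88.4,  102.1, -372.7]), array([-80.4,  -0. ,   0. ])) (array([  58.4,  102.1, -372.7]), array([-40.4,  -0. ,   0. ]))
```

>>> {"name": "step_arm", "arguments": {"motion": [[0, 15, -50, -10, 0, 0, 0], [0, 30, -110, -20, 0, 0, 0], [0, 45, -165, -30, 0, 0, 0], [15, 60, -220, -40, 0, 0, 0], [30, 75, -275, -50, 0, 0, 0], [50, 90, -330, -60, 0, 0, 0], [70, 102, -373, -70, 0, 0, 0], [80, 102, -373, -80, 0, 0, 0], [80, 102, -373, -80, 0, 0, 0], [80, 102, -373, -80, 0, 0, 0]]}}

```text
time_s: 13.0
eef_pos: [0.4765, 0.3238, 0.2274]
eef_rot: [0.705, -0.058, 0.705, 0.058]
wrist_force: [0.1, -0.1, 0.3]
opening: 0.994
```

Run:
```python
from h import *
p,d,T,K=snap('wrist','w3');Q=cloud(d,T,K)
k=(Q[...,2]>.125)&(Q[...,2]<.16)&(np.hypot(Q[...,0]-PIP[0],Q[...,1]-PIP[1])<.04)
v,u=np.nonzero(k);print(k.sum(),u.min() if len(u) else 0,u.max() if len(u) else 0,v.min() if len(v) else 0,v.max() if len(v) else 0)
if k.sum()>5: print(Q[k].min(0),Q[k].max(0),np.median(Q[k],0)); 
k2=(Q[...,2]>.142)&k;print(k2.sum(),cv2.minEnclosingCircle(Q[k2][:,:2].astype(np.float32)) if k2.sum()>3 else '')
W=tcp();print(W[:3,3],rel([*PIP,.079],down(100)),'pip top px',proj([*PIP,.148],T,K))
# finger tips in tool frame (open)
L=(Q-W[:3,3])@W[:3,:3]*1000
m=(abs(L[...,1])>35)&(abs(L[...,1])<60)&(abs(L[...,2])<14)&(L[...,0]<20)&(L[...,0]>-120)
print('open tip x max',np.sort(L[m][:,0])[-10:].round(1))
```

```text
416 269 289 184 209
[0.46556456 0.31690758 0.12508596] [0.48011397 0.331287   0.14928917] [0.47129912 0.32382599 0.14715849]
341 ((0.47267767786979675, 0.3242538869380951), 0.007510310970246792)
[0.47679493 0.32378963 0.22766071] (array([148.7,   0.4,  -1.2]), array([-0.6,  0.1, -0. ])) pip top px (np.float64(278.3021418111722), np.float64(203.5663807313376))
open tip x max [-42.6 -42.6 -42.6 -42.4 -42.3 -42.3 -42.3 -42.2 -42.2 -42. ]
```

View pics/w3.png

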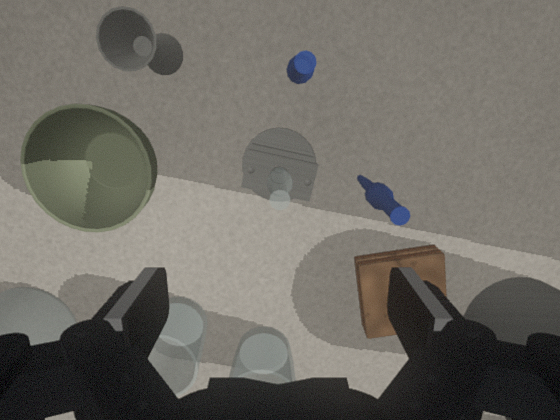

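The wrist view shows the pipette top at (279,197), laterally centred between the open jaws. I'm descending on the neck.

>>> {"name": "step_arm", "arguments": {"motion": [[50, 0, -2, 0, 0, 0, 0], [100, 0, -2, 0, 0, 0, 0], [130, 0, -2, 0, 0, 0, 0], [147, 0, -2, 0, 0, 0, 0], [147, 0, -2, 0, 0, 0, 0], [147, 0, -2, 0, 0, 0, 255], [147, 0, -2, 0, 0, 0, 255], [147, 0, -2, 0, 0, 0, 255], [147, 0, -2, 0, 0, 0, 255], [147, 0, -2, 0, 0, 0, 255]]}}

```text
time_s: 14.3
eef_pos: [0.4746, 0.3242, 0.0803]
eef_rot: [0.705, -0.059, 0.704, 0.059]
wrist_force: [-0.6, 0.1, 2.4]
opening: 0.134
```

>>> {"name": "step_arm", "arguments": {"motion": [[-20, 0, 0, 0, 0, 0, 255], [-60, 0, 0, 0, 0, 0, 255], [-110, 0, 0, 0, 0, 0, 255], [-150, 0, 0, 0, 0, 0, 255], [-150, 0, 0, 0, 0, 0, 255], [-150, 0, 0, 0, 0, 0, 255]]}}

```text
time_s: 15.05
eef_pos: [0.4737, 0.3237, 0.2287]
eef_rot: [0.704, -0.059, 0.705, 0.059]
wrist_force: [-0.4, 0.1, -0.5]
opening: 0.136
```

Run:
```python
from h import *
W=tcp();print(W[:3,3])
p,d,T,K=snap('wrist','w4');Q=cloud(d,T,K);L=(Q-W[:3,3])@W[:3,:3]*1000
# pipette: pixels near tool axis, beyond the tips
m=(abs(L[...,1])<14)&(abs(L[...,2])<25)&(L[...,0]<90)&(L[...,0]>-45)
for a in range(-45,90,10):
    k=m&(L[...,0]>=a)&(L[...,0]<a+10)
    if k.sum(): print(a,k.sum(),L[k].min(0).round(),L[k].max(0).round())
ps,ds,Ts,Ks=snap('side');Qs=cloud(ds,Ts,Ks);L=(Qs-W[:3,3])@W[:3,:3]*1000
print('side')
m=(abs(L[...,1])<14)&(abs(L[...,2])<25)&(L[...,0]<100)&(L[...,0]>-45)
for a in range(-45,100,10):
    k=m&(L[...,0]>=a)&(L[...,0]<a+10)
    if k.sum(): print(a,k.sum(),L[k].min(0).round(),L[k].max(0).round())
u,v=map(int,proj(W[:3,3],Ts,Ks));cv2.imwrite('pics/s4.png',cv2.resize(ps[v-60:v+90,u-75:u+75],None,fx=3.5,fy=3.5)[:,:,::-1])
```

```text
[0.47370333 0.32368053 0.22874013]
-45 772 [-45. -14. -13.] [-35.  14.  -4.]
-35 336 [-35. -13. -12.] [-25.  12.  -4.]
-25 666 [-25. -10. -13.] [-15.  10.  -3.]
-15 301 [-15. -10. -13.] [-5. 11. -3.]
-5 164 [ -5. -10. -13.] [ 2. 10. -4.]
15 66 [17. -5. -7.] [25.  5. -4.]
25 99 [25. -5. -8.] [35.  5. -2.]
35 64 [35. -5. -7.] [45.  5. -3.]
45 49 [45. -4. -7.] [55.  5. -2.]
55 35 [55. -4. -6.] [65.  3. -3.]
65 21 [65. -3. -6.] [73.  3. -3.]
side
-45 22 [-45. -13. -11.] [-35.  13.  -7.]
-35 5 [-34.  -8.  -9.] [-31.  12.  -6.]
-25 37 [-23. -10. -11.] [-16.  10.   3.]
-15 39 [-15.  -1. -11.] [-5. 11.  8.]
-5 11 [ -4.  -1. -11.] [-0. 10.  8.]
5 7 [10. -1. -5.] [15.  5.  0.]
15 16 [16. -1. -5.] [25.  5.  3.]
25 16 [26. -0. -5.] [35.  5.  3.]
35 14 [35. -0. -5.] [44.  5.  3.]
45 11 [45. -2. -5.] [54.  4.  3.]
55 8 [55.  0. -3.] [65.  3.  2.]
65 5 [66.  1. -3.] [69.  3.  2.]
```

View pics/s4.png

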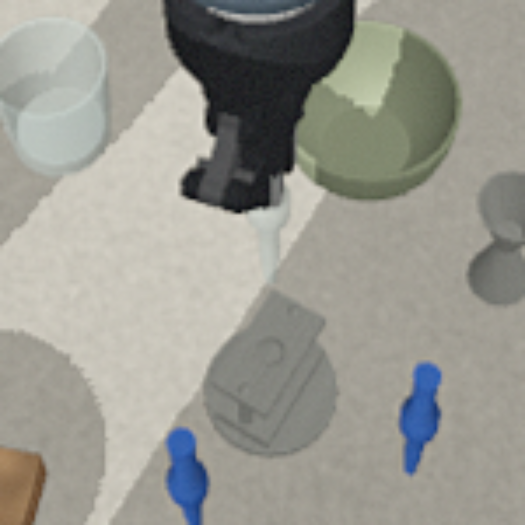

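The pipette hangs straight with its tip 73 mm beyond the TCP (lifted 148 mm as commanded), and the stand is empty. Next I lean it in the bowl with its neck away from the robot, steep enough that the fingers clear the rim.

```bash
cat >> h.py <<'E'
def tilt(yaw,deg):
    "jaw at world angle yaw, tool tilted about jaw axis: deg>0 points back (-) along tool z of the upright hand"
    return down(yaw)@R.from_euler('y',deg,degrees=True).as_matrix()
e=np.array([np.cos(np.radians(10)),np.sin(np.radians(10)),0])
E
python3 - <<'E'
from h import *
for s in (44,-44): print(s,tilt(100,s)[:,0])
s=44 if tilt(100,44)[0,0]<0 else -44
Rm=tilt(100,s);tip=np.array([*BOWL,.010])-.022*e
tc=tip-.073*Rm[:,0]
print(tc,'above',rel(tc+[0,0,.1],Rm),'half',rel(tc+[0,0,.1],tilt(100,s/2)),'final',rel(tc,Rm))
E
```

```text
44 [-0.68410495 -0.12062616 -0.7193398 ]
-44 [ 0.68410495  0.12062616 -0.7193398 ]
[0.52727389 0.15398545 0.06251181] above (array([  65.3, -176.1,   25.2]), array([-0.4, 43.8, -0.1])) half (array([  65.3, -176.1,   25.2]), array([-0.4, 21.8, -0. ])) final (array([ 165.3, -176. ,   25.5]), array([-0.4, 43.8, -0.1]))
```

>>> {"name": "step_arm", "arguments": {"motion": [[0, -50, 5, 0, 5, 0, 255], [0, -100, 12, 0, 12, 0, 255], [10, -150, 20, 0, 19, 0, 255], [30, -176, 25, 0, 26, 0, 255], [45, -176, 25, 0, 33, 0, 255], [60, -176, 25, 0, 40, 0, 255], [65, -176, 25, 0, 44, 0, 255], [65, -176, 25, 0, 44, 0, 255], [65, -176, 25, 0, 44, 0, 255]]}}

```text
time_s: 16.27
eef_pos: [0.5282, 0.1547, 0.1646]
eef_rot: [0.39, -0.077, 0.917, 0.033]
wrist_force: [0.5, 1.3, -0.0]
opening: 0.134
```

Run:
```python
from h import *
W=tcp();print(W.round(3),ctrl.get_obs()['q'].round(2))
p,d,T,K=snap('top','t5');Q=cloud(d,T,K)
h=cv2.cvtColor(p,cv2.COLOR_RGB2HSV)
g=(h[...,0]>28)&(h[...,0]<50)&(h[...,1]>40)&(Q[...,2]>.058)&(Q[...,2]<.075)
q=Q[g][:,:2].astype(np.float32);q=q[(abs(q-BOWL)<.08).all(1)];print('bowl',cv2.minEnclosingCircle(q))
ps,ds,Ts,Ks=snap('side');Qs=cloud(ds,Ts,Ks);L=(Qs-W[:3,3])@W[:3,:3]*1000
m=(abs(L[...,1])<14)&(abs(L[...,2])<25)&(L[...,0]<100)&(L[...,0]>-25)
for a in range(-25,100,10):
    k=m&(L[...,0]>=a)&(L[...,0]<a+10)
    if k.sum(): print(a,k.sum(),L[k].min(0).round(),L[k].max(0).round())
Rm=tilt(100,44);tip=np.array([*BOWL,.010])-.022*e
print(rel(tip-.073*Rm[:,0],Rm))
```

```text
[[-0.684 -0.167  0.71   0.528]
 [-0.116  0.986  0.12   0.155]
 [-0.72   0.    -0.694  0.165]
 [ 0.     0.     0.     1.   ]] [ 0.1   0.77  1.05 -0.05  2.08 -1.65]
bowl ((0.5020201206207275, 0.13158495724201202), 0.05542849376797676)
-25 51 [-25. -10. -14.] [-15.  11.   8.]
-15 47 [-15.  -6. -13.] [-6. 11.  2.]
-5 28 [ -5.  -6. -14.] [ 5. 11.  1.]
5 24 [ 5. -5. -9.] [15.  5.  1.]
15 19 [16. -3. -9.] [24.  6.  1.]
25 20 [25. -4. -9.] [35.  4.  0.]
35 19 [35. -5. -8.] [45.  5.  0.]
45 19 [46. -3. -7.] [55.  4. -1.]
55 14 [56. -3. -6.] [65.  4.  1.]
65 5 [66. -1. -5.] [71.  2. -0.]
(array([75.5, -0.5, 70.6]), array([-0.3,  0.2, -0.3]))
```

>>> {"name": "step_arm", "arguments": {"motion": [[25, 0, 23, 0, 0, 0, 255], [45, 0, 42, 0, 0, 0, 255], [60, 0, 56, 0, 0, 0, 255], [70, 0, 65, 0, 0, 0, 255], [73, 0, 68, 0, 0, 0, 255], [73, 0, 68, 0, 0, 0, 255]]}}

```text
time_s: 17.12
eef_pos: [0.5269, 0.1543, 0.0655]
eef_rot: [0.39, -0.077, 0.917, 0.033]
wrist_force: [-0.1, -0.7, -0.5]
opening: 0.132
```

Run:
```python
from h import *
W=tcp();print(W[:3,3])
ps,ds,Ts,Ks=snap('side')
u,v=map(int,proj([*BOWL,.06],Ts,Ks));cv2.imwrite('pics/s6.png',cv2.resize(ps[v-80:v+50,u-80:u+70],None,fx=4,fy=4,interpolation=cv2.INTER_CUBIC)[:,:,::-1])
```

```text
[0.52690934 0.15432581 0.06546806]
```

View pics/s6.png

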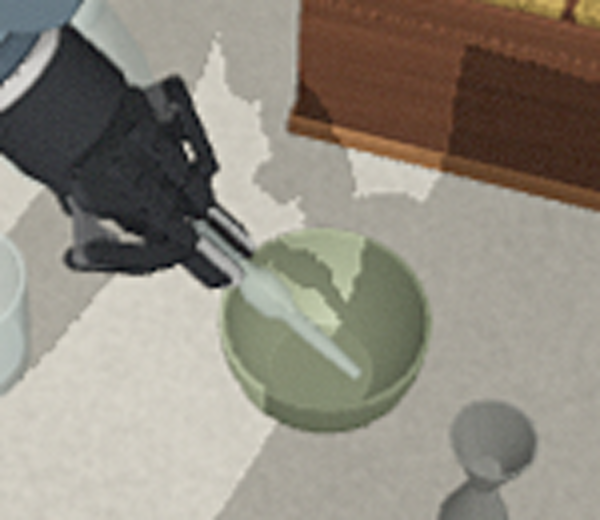

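The picture shows the pipette leaning inside the bowl, with its tip over the floor at (355,375) and the fingers clear outside the rim at (240,265). I lower 3 mm, release, and back off along the tool axis.

>>> {"name": "step_arm", "arguments": {"motion": [[1, 0, 1, 0, 0, 0, 255], [2, 0, 2, 0, 0, 0, 255], [2, 0, 2, 0, 0, 0, 200], [2, 0, 2, 0, 0, 0, 150], [2, 0, 2, 0, 0, 0, 100], [2, 0, 2, 0, 0, 0, 100], [-20, 0, 2, 0, 0, 0, 100], [-60, 0, 2, 0, 0, 0, 100], [-110, 0, 0, 0, 0, 0, 60], [-150, 0, -40, 0, 0, 0, 60]]}}

```text
time_s: 18.42
eef_pos: [0.601, 0.1667, 0.1981]
eef_rot: [0.387, -0.077, 0.918, 0.033]
wrist_force: [0.4, 0.3, -0.8]
opening: 0.764
```

>>> {"name": "step_arm", "arguments": {"motion": [[-20, 0, -50, 0, -10, 0, 60], [-20, 0, -100, 0, -20, 0, 60], [0, 0, -150, 0, -30, 0, 60], [0, 0, -190, 0, -40, 0, 60], [0, 0, -190, 0, -44, 0, 60], [0, 0, -190, 0, -44, 0, 60]]}}

```text
time_s: 19.18
eef_pos: [0.4644, 0.1442, 0.3349]
eef_rot: [0.706, -0.059, 0.703, 0.059]
wrist_force: [0.3, 0.0, -0.2]
opening: 0.77
```

Run:
```python
from h import *
W=tcp();print(W.round(3))
im=np.zeros((400,800,3),np.uint8)
for j,n in enumerate(('side','wrist')):
    ps,ds,Ts,Ks=snap(n)
    u,v=map(int,proj([BOWL[0]+.03,BOWL[1],.06],Ts,Ks));print(n,u,v)
    r=50 if n=='side' else 100
    v0=max(0,min(v-r,420-2*r));u0=max(0,min(u-r,560-2*r))
    im[:,400*j:400*j+400]=cv2.resize(ps[v0:v0+2*r,u0:u0+2*r],(400,400));print(u0,v0)
cv2.imwrite('pics/b7.png',im[:,:,::-1])
```

```text
[[ 0.005 -0.167  0.986  0.464]
 [ 0.     0.986  0.167  0.144]
 [-1.    -0.     0.005  0.335]
 [ 0.     0.     0.     1.   ]]
side 301 259
251 209
wrist 273 210
173 110
```

View pics/b7.png

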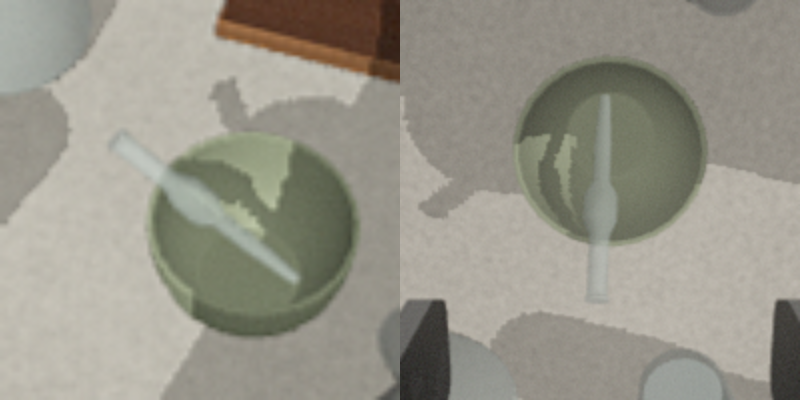

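The pipette leans on the rim as intended: wrist crop tip (605,97), top end (597,298); side crop tip (297,280), top end (117,143). Triangulating both ends.

Run:
```python
from h import *
def tri(a,b):
    A=np.zeros((3,3));B=np.zeros(3)
    for (u,v),n in((a,'side'),(b,'wrist')):
        _,_,T,K=load(n);r=T[:3,:3]@np.array([(u-K[2])/K[0],(v-K[3])/K[1],1]);r/=np.linalg.norm(r)
        M=np.eye(3)-np.outer(r,r);A+=M;B+=M@T[:3,3]; 
    x=np.linalg.solve(A,B);print(x.round(4),[np.round(np.array(proj(x,*load(n)[2:]))-c,1) for c,n in((a,'side'),(b,'wrist'))]);return x
tip=tri((325.3,279),(275.5,158.5));top=tri((280.3,244.8),(271.5,259))
u=top-tip;L=np.linalg.norm(u);u/=L
print('len',L,'el',np.degrees(np.arcsin(u[2])),'az',np.degrees(np.arctan2(u[1],u[0])))
# depth points along the axis, both views
for n in('side','wrist'):
    p,d,T,K=load(n);Q=cloud(d,T,K);S=(Q-tip)@u;D=np.linalg.norm(Q-tip-S[...,None]*u,axis=-1)
    m=(S>.108)&(S<.145)&(D<.02);print(n,m.sum(),np.median(Q[m],0).round(4),S[m].max().round(4),(tip+u*np.median(S[m])).round(4),D[m].max().round(3))
np.savez('/tmp/pip.npz',tip=tip,u=u,top=top)
```

```text
[0.4704 0.1419 0.0115] [array([-0.2, -0.1]), array([ 0. , -0.4])]
[0.5796 0.1556 0.0932] [array([0.1, 0.1]), array([-0. ,  0.1])]
len 0.13705290763449915 el 36.573751013005705 az 7.15664512485938
side 92 [0.569  0.1549 0.0901] 0.1432 [0.5717 0.1546 0.0873] 0.01
wrist 279 [0.5676 0.153  0.089 ] 0.1384 [0.5701 0.1544 0.0861] 0.009
```

Run:
```python
from h import *
z=np.load('/tmp/pip.npz');u=z['u'];Rm=tilt(97.2,-36.6)
G=z['top']-.017*u;tc=G+.041*Rm[:,0]
print(Rm[:,0],u@Rm[:,0],tc)
print('pre',rel(tc-.1*Rm[:,0],Rm),'final',rel(tc,Rm),'from pre: 100 along x')
```

```text
[ 0.59152346  0.07472679 -0.80281748] 0.0004579941519892952 [0.59026673 0.1569362  0.05014915]
pre (array([202.7,  -5.4,  65. ]), array([  2.3, -36.6,  -0.8])) final (array([283. ,  -7.9, 124.6]), array([  2.3, -36.6,  -0.8])) from pre: 100 along x
```

>>> {"name": "step_arm", "arguments": {"motion": [[40, 0, 10, 0, -9, 0, 130], [80, -1, 20, 1, -18, 0, 130], [120, -3, 35, 2, -27, 0, 130], [160, -4, 50, 2, -36, -1, 130], [203, -5, 65, 2.3, -36.6, -0.8, 130], [203, -5, 65, 2.3, -36.6, -0.8, 130], [203, -5, 65, 2.3, -36.6, -0.8, 130]]}}

```text
time_s: 20.15
eef_pos: [0.5325, 0.15, 0.1304]
eef_rot: [0.891, -0.029, 0.449, 0.056]
wrist_force: [0.6, -0.3, -0.1]
opening: 0.494
```

Run:
```python
from h import *
z=np.load('/tmp/pip.npz');u=z['u'];Rm=tilt(97.2,-36.6)
G=z['top']-.017*u;tc=G+.041*Rm[:,0]
W=tcp();print(W[:3,3],'final',rel(tc,Rm),ctrl.get_obs()['q'].round(2),ctrl.get_obs()['opening'])
p,d,T,K=snap('wrist');Q=cloud(d,T,K);L=(Q-W[:3,3])@W[:3,:3]*1000
# neck slab: pipette in tool frame
ex=41+0
m=(abs(L[...,1]+0)<25)&(L[...,0]>45)&(L[...,0]<66)&(abs(L[...,2])<35)
for a in range(-35,35,10):
    k=m&(L[...,2]>=a)&(L[...,2]<a+10)
    if k.sum(): print(a,k.sum(),L[k].min(0).round(),L[k].max(0).round(),np.median(L[k],0).round(1))
# real finger tips
f=(abs(L[...,1])>15)&(abs(L[...,1])<45)&(abs(L[...,2])<13)&(L[...,0]<10)&(L[...,0]>-100);print(np.sort(L[f][:,0])[-5:])
```

```text
[0.53247974 0.15001564 0.13041402] final (array([99.1, -0.4, -1. ]), array([ 0. , -0.1,  0. ])) [ 0.02 -0.16  2.27  0.16  0.41 -1.8 ] 0.4942527066695699
-35 650 [ 47. -25. -35.] [ 66.  25. -25.] [ 54.7  -3.8 -29.1]
-25 470 [ 51. -21. -25.] [ 66.  25. -15.] [ 55.1  -0.7 -22.1]
-15 296 [ 51.  -8. -15.] [60.  4. -5.] [ 53.5  -1.3 -10. ]
-5 281 [51. -7. -5.] [57.  4.  5.] [53.3 -1.4  0. ]
5 303 [50. -9.  5.] [60.  5. 15.] [53.1 -1.4 10.5]
15 56 [50. -9. 15.] [59.  5. 17.] [52.2 -1.4 16. ]
[-32.52104796 -32.41238037 -32.38993277 -32.24816449 -32.22871542]
```

>>> {"name": "step_arm", "arguments": {"motion": [[40, -1, -1, 0, 0, 0, 130], [70, -1, -1, 0, 0, 0, 130], [90, -1, -1, 0, 0, 0, 130], [97, -1, -1, 0, 0, 0, 130], [97, -1, -1, 0, 0, 0, 130], [97, -1, -1, 0, 0, 0, 255], [97, -1, -1, 0, 0, 0, 255], [97, -1, -1, 0, 0, 0, 255], [97, -1, -1, 0, 0, 0, 255]]}}

```text
time_s: 21.32
eef_pos: [0.5883, 0.1562, 0.052]
eef_rot: [0.892, -0.029, 0.448, 0.056]
wrist_force: [-0.4, 0.3, 3.1]
opening: 0.124
```

>>> {"name": "step_arm", "arguments": {"motion": [[-8, 0, 6, 0, 0, 0, 255], [-30, 0, 22, 0, 0, 0, 255], [-70, 0, 52, 0, 0, 0, 255], [-110, 0, 82, 0, 0, 0, 255], [-150, 0, 110, 0, 0, 0, 255], [-150, 0, 110, 0, 0, 0, 255]]}}

```text
time_s: 22.08
eef_pos: [0.5894, 0.156, 0.2442]
eef_rot: [0.894, -0.029, 0.444, 0.056]
wrist_force: [-0.4, -0.7, -0.2]
opening: 0.125
```

```bash
cat > meas.py <<'E'
from h import *
def pm(n):
    W=tcp();p,d,T,K=snap(n);Q=cloud(d,T,K);L=(Q-W[:3,3])@W[:3,:3]*1000
    m=(abs(L[...,1])<22)&(L[...,0]>-70)&(L[...,0]<5)&(L[...,2]>-140)&(L[...,2]<40)
    for a in range(-140,40,15):
        k=m&(L[...,2]>=a)&(L[...,2]<a+15)
        if k.sum()>2: print(n,a,k.sum(),L[k].min(0).round(),L[k].max(0).round(),np.median(L[k],0).round(1))
pm('wrist');pm('side')
E
python3 - <<'E'
from meas import *
print(tcp()[:3,3],ctrl.get_obs()['opening'])
print('up',rel([.53,-.0,.30],tilt(98,-10)),'overwell',rel([.56,-.137,.25],down(100)))
E
```

```text
wrist -110 697 [ -42.   -5. -103.] [-34.   4. -95.] [-39.   -0.4 -98.8]
wrist -95 1476 [-43.  -6. -95.] [-35.   5. -80.] [-39.8  -0.4 -87.5]
wrist -80 1374 [-43.  -6. -80.] [-34.   5. -65.] [-40.3  -0.5 -72.9]
wrist -65 1801 [-47. -11. -65.] [-34.  10. -50.] [-41.8  -0.5 -55.7]
wrist -50 2377 [-49. -11. -50.] [-37.  10. -35.] [-45.6  -0.1 -42.7]
wrist -35 1403 [-48. -11. -35.] [-38.  10. -20.] [-43.3  -0.5 -28.9]
wrist -20 4062 [-70. -22. -20.] [-34.  21.  -5.] [-49.   -0.5 -11.8]
wrist -5 1537 [-70.  -7.  -5.] [-40.   7.  10.] [-43.5  -0.6   2.4]
wrist 10 531 [-68.  -6.  10.] [-40.   5.  19.] [-43.1  -0.2  14.6]
side -125 15 [ -39.   -4. -118.] [ -34.    4. -111.] [ -38.1    0.4 -115.2]
side -110 30 [ -41.   -4. -110.] [-34.   4. -96.] [ -38.     1.1 -102.7]
side -95 38 [-43.  -5. -95.] [-34.   6. -80.] [-39.9   2.5 -86.9]
side -80 39 [-44.  -6. -80.] [-35.   6. -65.] [-40.7   2.6 -71.5]
side -65 42 [-46.  -4. -65.] [-32.   8. -50.] [-40.5   2.7 -57.6]
side -50 64 [-50.  -7. -50.] [-31.  11. -35.] [-43.9   6.6 -43. ]
side -35 40 [-45.   5. -35.] [-30.  10. -20.] [-39.5   7.1 -28.9]
side -20 15 [-66.  -5. -18.] [-35.  13.  -5.] [-39.4   5.4 -13.2]
side -5 66 [-69. -12.  -5.] [-31.  20.  10.] [-49.2  17.1   5.8]
side 10 112 [-70. -13.  10.] [-33.  13.  22.] [-45.5   1.7  13.1]
[0.58641995 0.15596404 0.23772067] 0.11923818939717078
up (array([ -94.9, -147.7,  -23.6]), array([-0.7, 26.6,  0.4])) overwell (array([ -47.2, -287.3,  -43.4]), array([-2.7, 36.6,  0.9]))
```

Regrasp is square: in the tool frame the pipette runs from z=-119 (tip) to +20 and lies level. Checking the well's position with the top camera.

Run:
```python
from h import *
p,d,T,K=snap('top');Q=cloud(d,T,K)
f=np.array([-e[1],e[0],0]);O=np.array([*WELL,0])
X=(Q-O)@e;Y=(Q-O)@f
m=(Q[...,2]>.078)&(Q[...,2]<.092)&(abs(X)<.12)&(abs(Y)<.06)
print(m.sum(),np.percentile(X[m],[1,5,50,95,99]).round(4),np.percentile(Y[m],[1,5,50,95,99]).round(4),np.median(Q[m][:,2]))
# row-wise edges
for y in (-.03,-.015,0,.015,.03):
    k=m&(abs(Y-y)<.004);print(y,k.sum(),X[k].min().round(3) if k.any() else '',X[k].max().round(3) if k.any() else '')
for x in (-.08,-.05,0,.05,.08):
    k=m&(abs(X-x)<.004);print('x',x,k.sum(),Y[k].min().round(3) if k.any() else '',Y[k].max().round(3) if k.any() else '')
C=np.array([*WELL,0])+.0495*e
print('stage',rel([C[0],.0,.26],tilt(99,-18)),rel([C[0],C[1],.25],down(100)))
```

```text
2408 [-0.0987 -0.0905 -0.0013  0.0903  0.0987] [-0.059  -0.0389 -0.0073  0.0242  0.0272] 0.08592031438456299
-0.03 273 -0.099 0.1
-0.015 271 -0.1 0.1
0 275 -0.1 0.1
0.015 278 -0.1 0.1
0.03 67 -0.1 0.099
x -0.08 97 -0.04 0.027
x -0.05 96 -0.059 0.027
x 0 94 -0.059 0.028
x 0.05 97 -0.06 0.028
x 0.08 94 -0.06 0.028
stage (array([ -48.2, -151. ,  -25.1]), array([-1.6, 18.5,  0.9])) (array([ -50.4, -287.8,  -45. ]), array([-2.7, 36.5,  0.9]))
```

Well centre confirmed within about 1 mm (length ±100; the left wall agrees once occlusion is allowed for).

>>> {"name": "step_arm", "arguments": {"motion": [[-15, -30, -10, 0, 0, 0, 255], [-35, -70, -20, 0, 6, 0, 255], [-45, -110, -25, 0, 12, 0, 255], [-50, -150, -30, -1, 18, 0.5, 255], [-50, -190, -35, -2, 24, 0.9, 255], [-50, -230, -40, -2.5, 30, 0.9, 255], [-50, -265, -45, -2.7, 36, 0.9, 255], [-50, -288, -45, -2.7, 36.5, 0.9, 255], [-50, -288, -45, -2.7, 36.5, 0.9, 255], [-50, -288, -45, -2.7, 36.5, 0.9, 255]]}}

```text
time_s: 23.48
eef_pos: [0.5568, -0.137, 0.2502]
eef_rot: [0.705, -0.062, 0.704, 0.062]
wrist_force: [-0.2, -0.0, -0.6]
opening: 0.116
```

Run:
```python
from meas import *
C=np.array([*WELL,0])+.0495*e
W=tcp();print(W.round(3),ctrl.get_obs()['opening'],rel([C[0],C[1],.061],down(100)))
p,d,T,K=load('side');print('lid zmax',np.nanmax(cloud(d,T,K)[...,2]))
```

```text
wrist -110 694 [ -41.   -5. -103.] [-33.   4. -95.] [-38.5  -0.3 -98.7]
wrist -95 1472 [-42.  -6. -95.] [-34.   5. -80.] [-39.   -0.3 -87.5]
wrist -80 1379 [-42.  -6. -80.] [-32.   5. -65.] [-39.5  -0.3 -72.8]
wrist -65 1780 [-47. -10. -65.] [-34.  10. -50.] [-41.   -0.4 -55.7]
wrist -50 2381 [-48. -11. -50.] [-36.  10. -35.] [-44.7  -0.  -42.7]
wrist -35 1422 [-47. -11. -35.] [-37.  10. -20.] [-42.6  -0.  -29. ]
wrist -20 4105 [-70. -19. -20.] [-33.  21.  -5.] [-48.6  -0.4 -11.7]
wrist -5 1543 [-70.  -7.  -5.] [-39.   7.  10.] [-42.7  -0.4   2.4]
wrist 10 544 [-67.  -6.  10.] [-39.   6.  19.] [-42.3  -0.   14.6]
side -125 15 [ -45.   -2. -119.] [ -36.    6. -110.] [ -40.1    2.7 -114.5]
side -110 29 [ -44.   -5. -110.] [-34.   8. -95.] [ -40.1    2.4 -102.5]
side -95 36 [-45.  -6. -95.] [-34.   6. -80.] [-40.1   2.1 -87.2]
side -80 34 [-45.  -3. -80.] [-34.   8. -65.] [-41.1   3.1 -72.6]
side -65 46 [-48.  -4. -65.] [-32.  11. -50.] [-41.9   4.4 -56. ]
side -50 68 [-51.  -7. -50.] [-31.  12. -35.] [-45.4   7.3 -42.5]
side -35 56 [-50.  -6. -35.] [-33.  11. -20.] [-43.4   5.5 -28.9]
side -20 70 [-69.  -9. -20.] [-34.  19.  -5.] [-45.5   7.6  -9.9]
side -5 71 [-68.   9.  -5.] [-33.  21.  10.] [-52.1  16.5   2.1]
side 10 27 [-63.  -0.  10.] [-36.  13.  20.] [-43.8   5.8  15.5]
[[ 0.003 -0.175  0.985  0.557]
 [-0.     0.985  0.175 -0.137]
 [-1.    -0.     0.002  0.251]
 [ 0.     0.     0.     1.   ]] 0.11958636801546443 (array([190. ,  -0.9,  -1.5]), array([0.1, 0.1, 0. ]))
lid zmax 0.6534163774055475
```

>>> {"name": "step_arm", "arguments": {"motion": [[50, -1, -1, 0, 0, 0, 255], [100, -1, -1, 0, 0, 0, 255], [140, -1, -1, 0, 0, 0, 255], [170, -1, -1, 0, 0, 0, 255], [183, -1, -1, 0, 0, 0, 255], [188, -1, -1, 0, 0, 0, 255], [190, -1, -1, 0, 0, 0, 255], [190, -1, -1, 0, 0, 0, 255]]}}

```text
time_s: 24.58
eef_pos: [0.5578, -0.1394, 0.0619]
eef_rot: [0.706, -0.062, 0.703, 0.061]
wrist_force: [0.3, -1.1, -1.0]
opening: 0.123
```

>>> {"name": "step_arm", "arguments": {"motion": [[2, 0, 0, 0, 0, 0, 255], [2, 0, 0, 0, 0, 0, 255], [2, 0, 0, 0, 0, 0, 210], [2, 0, 0, 0, 0, 0, 180], [2, 0, 0, 0, 0, 0, 172], [2, 0, 0, 0, 0, 0, 172], [-10, 0, 0, 0, 0, 0, 172], [-40, 0, 0, 0, 0, 0, 172], [-90, 0, 0, 0, 0, 0, 172], [-150, 0, 0, 0, 0, 0, 172]]}}

```text
time_s: 25.82
eef_pos: [0.556, -0.1387, 0.2122]
eef_rot: [0.705, -0.062, 0.704, 0.062]
wrist_force: [0.8, -0.4, -0.2]
opening: 0.325
```

>>> {"name": "step_arm", "arguments": {"motion": [[-60, 0, -40, 0, 0, 0, 172], [-100, 30, -90, 0, 0, 0, 172], [-110, 80, -130, 0, 0, 0, 172], [-110, 130, -150, 0, 0, 0, 172], [-110, 180, -150, 0, 0, 0, 172], [-110, 230, -150, 0, 0, 0, 172], [-110, 230, -150, 0, 0, 0, 172]]}}

```text
time_s: 26.7
eef_pos: [0.368, 0.064, 0.3216]
eef_rot: [0.706, -0.064, 0.703, 0.064]
wrist_force: [0.3, -0.1, 0.0]
opening: 0.325
```

Run:
```python
from h import *
print(tcp()[:3,3],ctrl.get_obs()['wrist_force'])
p,d,T,K=snap('top');Q=cloud(d,T,K)
f=np.array([-e[1],e[0],0]);O=np.array([*WELL,.085]);X=(Q-O)@e;Y=(Q-O)@f;Z=Q[...,2]-.085
m=(Z>.007)&(Z<.03)&(abs(X)<.09)&(Y>-.033)&(Y<.026)
for a in np.arange(-.09,.09,.02):
    k=m&(X>=a)&(X<a+.02)
    if k.sum(): print(a.round(2),k.sum(),np.median(Y[k]).round(4),Z[k].max().round(4))
ps,ds,Ts,Ks=snap('side')
im=np.zeros((420,800,3),np.uint8);im[:,:400]=cv2.resize(p[170:310,320:453],(400,420));im[:,400:]=ps[:,150:550]
cv2.imwrite('pics/f1.png',im[:,:,::-1])
```

```text
[0.368011   0.06400781 0.32159313] [ 0.27853274 -0.10759451  0.01880658]
-0.07 25 0.0022 0.0183
-0.05 36 0.0014 0.02
-0.03 38 0.0011 0.0198
-0.01 60 0.0012 0.0254
0.01 69 0.0015 0.0262
0.03 43 -0.0001 0.0231
0.05 45 -0.001 0.0218
0.07 6 -0.0001 0.0201
```

View pics/f1.png

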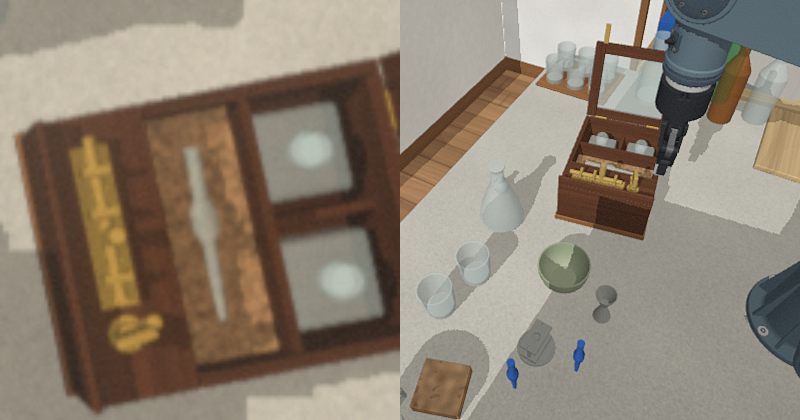

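The picture shows the pipette lying on the cork at left (205,230), lid open, bowl upright and bystanders in place. Let it settle half a second, then hand in.

>>> {"name": "step_arm", "arguments": {"motion": [[0, 0, 0, 0, 0, 0, 172], [0, 0, 0, 0, 0, 0, 172], [0, 0, 0, 0, 0, 0, 172], [0, 0, 0, 0, 0, 0, 172]]}}

```text
time_s: 27.3
eef_pos: [0.3689, 0.0609, 0.3203]
eef_rot: [0.705, -0.062, 0.704, 0.061]
wrist_force: [-0.4, -0.4, 0.6]
opening: 0.332
```

Run:
```python
from h import *
p,d,T,K=snap('top');Q=cloud(d,T,K)
f=np.array([-e[1],e[0],0]);O=np.array([*WELL,.085]);X=(Q-O)@e;Y=(Q-O)@f;Z=Q[...,2]-.085
m=(Z>.008)&(Z<.03)&(abs(X)<.09)&(Y>-.033)&(Y<.026)
print(cv2.fitLine(np.c_[X[m],Y[m]].astype(np.float32),cv2.DIST_HUBER,0,.01,.01).ravel(),X[m].min(),X[m].max(),np.median(Z[m]))
print(ctrl.hand_in())
```

```text
[ 9.9979961e-01 -2.0018028e-02  8.2374113e-03  5.1318476e-04] -0.0673466534424049 0.07217666547064815 0.016884529813342056
the job is handed in; nothing more can be done
None
```

I handed the job in at about 27 s. The pipette is lying in the well and the lid is open, but the hand-in gave no verdict.

- **Done:** I turned the keeper about 80°, then drew the bolt 15 mm and the lid rose. I took the glass pipette from its stand, leaned it in the bowl, and took it again across its neck. I then laid it lengthwise on the cork and backed the arm away.
- **Last checks:** The pipette's two ends are at -67 and +72 mm along the well. Its middle is within about 3 mm of the well's centre both along and across, and its axis is about 0.02 rad off the well's length. In the last pictures the lid is open, the bowl upright and the bystanders look in place; I did not measure how far they moved. The hand touches nothing.
- **Disagreed:**
  - My first grip on the keeper closed on air. The real fingertips sit about 30 mm behind the reported TCP, so I corrected for that in every later grasp.
  - The last depth readings put the pipette's axis 11–15 mm above the floor, where about 11 was expected; the limit is 20.

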